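Pack the repair kit tray

ROBOT

A 7-joint arm with a two-finger parallel gripper is mounted at the origin on a cart in front of the work surface, level with it; the furniture and walls round the work are solid. World frame = base frame: x ahead of the robot, y to its left, z up, the work surface at z = 0. Lengths are in m, angles in rad, forces in N, time in s.
With the tool pointing down it reaches from about 0.425 to 0.925 m from the base axis. Payload 6.8 kg.
Tool frame: the origin (TCP) lies at the very end of the fingers, on their centre line; the grasp point (between the pads) lies robot.grasp_offset behind it (robot.grasp_offset is the distance from the TCP to the grasp point, in m); z points along the fingers, y is the line along which they close (so a half turn about z gives the same grasp; the last joint's range is limited). The gripper opens to 88 mm and grips with 3 to 60 N. Pads are 20 mm wide; open, the fingers measure 115 mm over their backs; the gripper's body (75 mm by 178 mm) begins 61 mm behind the grasp point.
Start: joints at [1.116, 0.477, 0.022, 1.555, -0.011, 1.109, -0.083], TCP at [0.229, -0.635, 0.2] pointing down, gripper open.
Joint ranges: [-2.96, 2.96], [-0.34, 2.1], [-1.41, 1.46], [0.24, 2.44], [-1.37, 4.51], [0.17, 1.92], [-2.96, 2.96]. Speed limits (rad/s): [2.39, 2.39, 3.14, 3.14, 3.14, 3.14, 3.14].

INTERFACE

Orientations are given as a 3x3 rotation matrix whose columns are the frame's x, y, z axes.
In Python, from cell import robot gives the robot as it stands. Calls block until the motion is done:
- robot.goto(position, orientation): joint-space move of the TCP to a pose.
- robot.line_to(position, vel=0.15, ori=None): straight line of the TCP; ori=None keeps the orientation; vel is the mean speed in m/s.
- robot.move_joints(angles): joint-space move.
- robot.let_go() and robot.close(effort=None): open the fingers fully, or close them until they stop; effort is the grip in N (None keeps the last).
- robot.dwell(seconds).
- robot.inverse_kinematics(position, orientation): joint angles nearest the present ones, or None.
- robot.get_state(): the state.
- robot.camera(name): name is "scene" or "top" or "wrist"; returns a dict with "img" (420x560x3 uint8, red, green, blue), "camera_matrix" (3x3 intrinsics, pixels), "view" (4x4, takes a point from world to camera coordinates); the wrist camera has in their place "tool_from_camera" (4x4, takes a point from camera to tool coordinates, whose origin is the TCP and whose axes are the flange's). Camera axes: x right, y down, z forward; pixel columns grow to the right and rows downward; lengths in m; the calibration is good to about 2 mm. A picture is of the moment at which its call begins: read the wrist's pose just before it. There is no depth.
A pose or a line that the arm cannot do raises robot.PlanningError and nothing moves.
- robot.finish_job(): hands the job in; it is judged then, once.
The state is a dict: "t": time; "joint_pos": joint angles; "joint_vel": joint speeds; "joint_torque": joint torques, N m; "eef_pos": TCP position; "tool_rot": TCP orientation; "contact_force": force on the tool from outside, world axes, zero at the start; "ft_torque": the same for the moment, N m; "gripper_width": finger opening in m; "grip_force": force on a finger pad.
Only numpy, scipy, OpenCV 4.12 (cv2) and the standard library are available. Lean on these libraries where they do the work, as an engineer would, in place of code of your own. Each camera call takes 0.05 s, during which the arm holds its last target. There are 200 camera calls.

TASK

Pack the kit tray for the next repair: lay the heat sink, the block of screw bits, the small black roll of tape and the reel of solder each into the well of the tray that is shaped for it, right side up and flat on the bottom of the well. The big roll of masking tape and the red memory module do not belong in the kit: leave them where they lie.

Things in the scene. Friction and masses are not known exactly. Their poses are not given: they have to be found in the camera images.
- heatsink: small black finned heat sink, 40 x 40 x 22 mm, lying loose on the desk fins up, about 100 g. Origin: centre of its underside; z up, x and y along its sides. To seat it, hold it by its upper half, across 40 mm, so that the fingertips stay above the insert plate.
- bit_block: red holder block with short screw bits standing in two rows: block 26 x 90 x 18 mm, bits up to 29 mm, loose, about 110 g. Origin: centre of its underside; x across the 26 mm, y along the 90 mm, z up. Hold it across the 26 mm sides with the fingertips 9 to 12 mm above its underside (the bits take no part in contact). Not the one at the far back edge of the desk.
- electrical_tape: roll of black electrical tape lying flat, the smaller of the two tape rolls: 61 mm across, 19 mm high, loose, about 50 g, grasped across the outside. Origin: centre of its underside (within 1 mm); z up.
- spool_axis (a point): Reel of solder wire with blue flanges, standing on one flange: 52 mm across, 34 mm high, loose, about 170 g; a short wire end (no obstacle) sticks out at its -y side. The point is the centre of the underside, on the reel's axis; z up. It acts as a plain cylinder: hold it across the 52 mm, fingertips about 11 mm above its underside.
- masking_tape: roll of cream masking tape lying flat, a look-alike that does not belong in the tray: 99 mm across, 25 mm high, loose, in the front half of the desk (not the one in the far corner). Origin: centre of its underside.
- memory_module: flat red memory module, a look-alike that does not belong in the tray: 32 x 133 x 8 mm, loose. Origin: centre of its underside; y along its length.
- heatsink_insert: White plate 112 x 88 x 12 mm, one of four fixed side by side in the low kit tray; its top is 15 mm above the desk, the tray rim lower. Origin: centre of its underside (3 mm above the desk); x along the 112 mm, y along the 88 mm, z up. In its middle a square well 52 x 52 mm, 7 mm deep, flat floor 5 mm above the origin (8 mm above the desk), for the heat sink.
- bits_insert: White plate 112 x 88 x 12 mm, one of four fixed side by side in the low kit tray; its top is 15 mm above the desk, the tray rim lower. Origin: centre of its underside (3 mm above the desk); x along the 112 mm, y along the 88 mm, z up. In its middle an oblong well 102 mm (x) by 38 mm (y), 7 mm deep, flat floor 5 mm above the origin (8 mm above the desk), for the bit block, lengthwise.
- tape_insert: White plate 112 x 88 x 12 mm, one of four fixed side by side in the low kit tray; its top is 15 mm above the desk, the tray rim lower. Origin: centre of its underside (3 mm above the desk); x along the 112 mm, y along the 88 mm, z up. In its middle the larger round well, 76 mm across, 7 mm deep, flat floor 5 mm above the origin (8 mm above the desk), for the black tape.
- spool_insert: White plate 112 x 88 x 12 mm, one of four fixed side by side in the low kit tray; its top is 15 mm above the desk, the tray rim lower. Origin: centre of its underside (3 mm above the desk); x along the 112 mm, y along the 88 mm, z up. In its middle the smaller round well, 62 mm across, 7 mm deep, flat floor 5 mm above the origin (8 mm above the desk), for the solder reel.
Not all that is in view belongs to the job. Leave any blue look-alike of the bit_block alone.

How it is judged:
By the outcome, as a careful person would: the job done as asked, in the order asked, and still so for the second after the job is handed in, with the robot touching nothing.
It also fails if it takes over 102 s, if anything falls off the work surface, if the arm or the gripper's body presses on something with over 40 N, if the wrist force passes 120 N, or if a joint passes its speed limit or range.

## Working session

There is one attempt and no reset: what is moved stays moved. The work goes in short steps, each a Python script; the robot and the scene stay as the last script left them, time stands still between calls to the robot, and variables do not carry over. Pictures are saved under pics/ and viewed, at most 14 in all, crops included, and the job is handed in when it is done.

```bash
mkdir -p pics; ls; cat > h.py <<'E'
import numpy as np, cv2
from cell import robot
def ray(c,px,z):
    K=c["camera_matrix"];V=np.array(c["view"]);R=V[:3,:3];o=-R.T@V[:3,3]
    d=R.T@np.linalg.inv(K)@np.array([px[0],px[1],1.]);return o+d*(z-o[2])/d[2]
def save(n,im): cv2.imwrite(n,im[...,::-1])
E
python3 - <<'E'
from h import *
for n in("top","scene"):
    c=robot.camera(n);save(f"pics/{n}0.png",c["img"]);np.savez(n,**{k:c[k] for k in("img","camera_matrix","view")})
    V=c["view"];print(n,c["camera_matrix"],-V[:3,:3].T@V[:3,3])
print(robot.grasp_offset,robot.get_state())
E
```

```text
pics
top [[442.01031355   0.         270.80766388]
 [  0.         442.01031355 210.49926558]
 [  0.           0.           1.        ]] [ 0.33580036 -0.09185794  1.01785234]
scene [[497.82808897   0.         275.80855364]
 [  0.         497.82808897 203.14561043]
 [  0.           0.           1.        ]] [0.23619045 0.50539907 0.78245545]
0.0187 {'t': 0.1, 'joint_pos': array([ 1.11588409,  0.47771701,  0.02236045,  1.55630097, -0.01153118,
        1.10931353, -0.08311665]), 'joint_vel': array([ 0.00077168, -0.00112369,  0.00025237, -0.00147864, -0.00014369,
        0.00319428, -0.00073056]), 'joint_torque': array([ 5.02228053e-03, -5.84089065e+01,  1.54027339e+00, -2.73309267e+01,
       -5.41705429e-02,  1.31091831e-02,  8.51032013e-06]), 'eef_pos': array([ 0.22922906, -0.63428636,  0.1988014 ]), 'tool_rot': array([[ 9.40469758e-01,  3.39876785e-01, -6.37548164e-04],
       [ 3.39877369e-01, -9.40468599e-01,  1.47929362e-03],
       [-9.68164696e-05, -1.60791910e-03, -9.99998703e-01]]), 'contact_force': array([-0.31210328, -0.12440244, -0.19542502]), 'ft_torque': array([-0.0276528 , -0.00794087, -0.03512954]), 'grip_force': 0.0, 'gripper_width': 0.08762450815083259}
```

View pics/top0.png

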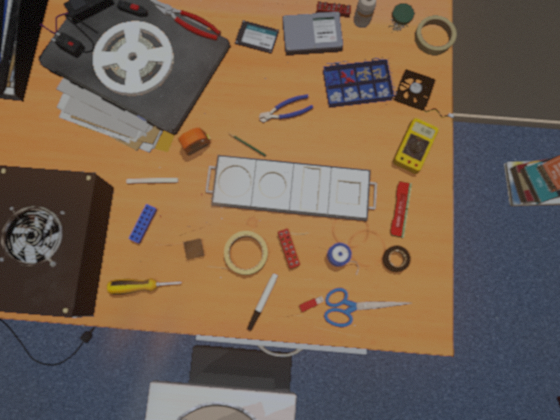

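View pics/scene0.png

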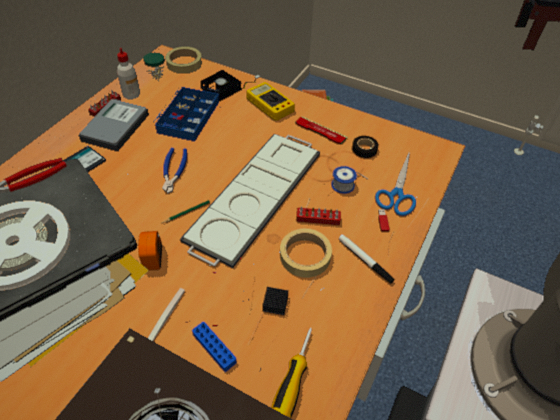

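Candidates (top image):
- **Heat sink:** black square at (194,249). The fan at (414,89) is too large.
- **Bit block:** red at (288,249). Others are the blue one at (143,224), the red one at the back edge (334,9) and the memory module (400,209).
- **Black tape:** ring at (397,259).
- **Reel:** blue and white at (340,254). The green one at (403,14) is not it.
- **Masking tape to leave:** (246,253).

Next: a close crop and measurements.

```bash
python3 - <<'E'
from h import *
t=np.load("top.npz");s=np.load("scene.npz")
save("pics/crop.png",cv2.resize(t["img"][140:290,170:430],None,fx=3,fy=3,interpolation=cv2.INTER_CUBIC))
img=t["img"];hsv=cv2.cvtColor(img,cv2.COLOR_RGB2HSV)
H,S,V=[hsv[...,i].astype(int) for i in range(3)]
def big(m,box):
    x0,y0,x1,y1=box;k=np.zeros(m.shape,np.uint8);k[y0:y1,x0:x1]=m[y0:y1,x0:x1]
    n,l,st,ce=cv2.connectedComponentsWithStats(k);i=1+np.argmax(st[1:,4])
    c=cv2.findContours((l==i).astype(np.uint8),cv2.RETR_EXTERNAL,cv2.CHAIN_APPROX_NONE)[0][0]
    return max([c],key=len)
for n,m,b,h in[("heatsink",V<110,(178,232,210,266),.011),("bits",(S>130)&((H<5)|(H>170)),(272,222,306,276),.009),("etape",V<100,(378,240,416,278),.0095),("spool",((H>95)&(H<135)&(S>60))|(S<70)&(V>110),(322,238,356,272),.017),
 ("mtape",(S<140)&(V>140),(218,226,274,280),.0125),("mem",(S>130)&((H<5)|(H>170)),(386,174,414,242),.004),("tray",(S<60)&(V>100),(205,145,380,230),.015)]:
    c=big(m.astype(np.uint8),b);r=cv2.minAreaRect(c)
    P=np.array([ray(t,p,h)[:2] for p in cv2.boxPoints(r)])
    e=P[1]-P[0],P[2]-P[1];print(n,np.round(r[0],1),"ctr",P.mean(0).round(4),"sides",[round(float(np.linalg.norm(v)),4) for v in e],"ang",[round(float(np.degrees(np.arctan2(v[1],v[0]))),1) for v in e])
for n,p in dict(tape=(234,182),spool=(271,186),bits=(311,190),hs=(349,194)).items(): print(n,ray(t,p,.015).round(4))
c=robot.camera("wrist");print(c["tool_from_camera"],c["camera_matrix"])
E
```

```text
heatsink [193.4 248.6] ctr [0.4443 0.0951] sides [0.038, 0.0386] ang [-73.9, -162.3]
bits [288.2 248.1] ctr [ 0.4636 -0.1207] sides [0.0227, 0.0864] ang [-66.7, -157.5]
etape [395.5 258.5] ctr [ 0.4595 -0.3663] sides [0.0619, 0.057] ang [-85.3, -179.0]
spool [339.4 253.4] ctr [ 0.4596 -0.2372] sides [0.0539, 0.051] ang [-63.6, -155.5]
mtape [245.3 251.5] ctr [ 0.4477 -0.0237] sides [0.1038, 0.1008] ang [-77.1, -167.2]
mem [399.4 208.6] ctr [ 0.5785 -0.3742] sides [0.1281, 0.024] ang [-7.3, -94.7]
tray [291.4 186.4] ctr [ 0.6086 -0.1167] sides [0.119, 0.4035] ang [1.1, -91.0]
tape [0.6077 0.0177 0.015 ]
spool [ 0.6051 -0.0697  0.015 ]
bits [ 0.603  -0.1639  0.015 ]
hs [ 0.6006 -0.253   0.015 ]
[[-6.19199055e-04 -9.64889544e-01 -2.62655259e-01  7.16125458e-02]
 [ 9.99999808e-01 -5.95858913e-04 -1.68513290e-04  1.42382916e-03]
 [ 6.09123449e-06 -2.62655313e-01  9.64889728e-01 -1.83975826e-01]
 [ 0.00000000e+00  0.00000000e+00  0.00000000e+00  1.00000000e+00]] [[293.8709551    0.         280.55788407]
 [  0.         293.8709551  214.99222348]
 [  0.           0.           1.        ]]
```

View pics/crop.png

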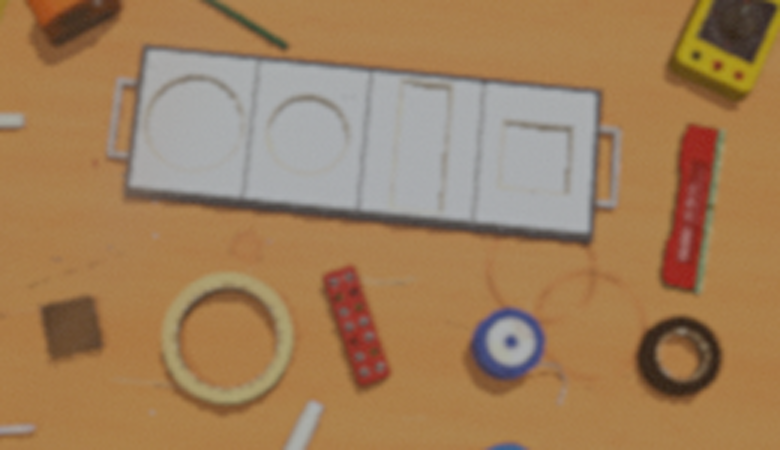

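The crop shows the heat sink at (72,327), the red bit block at (357,325), the reel at (509,343) and the black tape ring at (680,356). The wells run left to right: large round, small round, oblong, square. The choices match the description. Now a wide wrist view from above.

```bash
cat >> h.py <<'E'
def R(a):  # tool down; tool y (closing line) at world angle a-90deg
    c,s=np.cos(a),np.sin(a);return np.array([[c,s,0],[s,-c,0],[0,0,-1.]])
def wrist():
    s=robot.get_state();c=robot.camera("wrist");T=np.eye(4);T[:3,:3]=s["tool_rot"];T[:3,3]=s["eef_pos"]
    c["view"]=np.linalg.inv(T@c["tool_from_camera"]);return c
E
python3 - <<'E'
from h import *
robot.goto([.53,-.13,.2],R(0));robot.dwell(.3)
c=wrist();save("pics/w0.png",c["img"]);np.savez("w0",**{k:c[k] for k in("img","camera_matrix","view")})
s=robot.get_state();print(s["t"],s["eef_pos"],s["joint_pos"])
t=np.load("top.npz")
for p in[(146,47),(600,91),(590,233),(132,193)]: print(ray(t,(p[0]/3+170,p[1]/3+140),.015).round(4))
E
```

```text
2.6083 [ 0.52997283 -0.13026906  0.19997069] [ 0.33806127  0.27908588 -0.25407316  1.85201771  0.08131827  1.02053857
 -1.52041625]
[0.6694 0.0605 0.015 ]
[ 0.6622 -0.2999  0.015 ]
[ 0.5476 -0.2962  0.015 ]
[0.5504 0.0588 0.015 ]
```

View pics/w0.png

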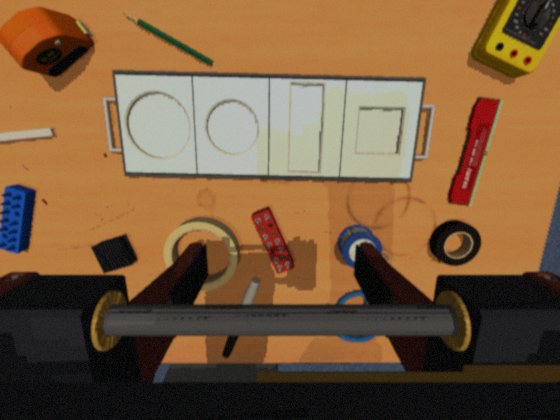

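Wrist view: tray from (113,71) to (412,182), with well centres near (158,124), (232,127), (305,128) and (381,131). Heat sink at (114,253), bit block (271,241), reel (360,247), black tape (456,243). Measuring these and comparing with the top camera.

```bash
python3 - <<'E'
from h import *
t=np.load("w0.npz");img=t["img"];hsv=cv2.cvtColor(img,cv2.COLOR_RGB2HSV)
H,S,V=[hsv[...,i].astype(int) for i in range(3)]
def hull(m,box):
    x0,y0,x1,y1=box;k=np.zeros(m.shape,np.uint8);k[y0:y1,x0:x1]=m[y0:y1,x0:x1]
    n,l,st,ce=cv2.connectedComponentsWithStats(k);i=1+np.argmax(st[1:,4])
    c=max(cv2.findContours((l==i).astype(np.uint8),cv2.RETR_EXTERNAL,cv2.CHAIN_APPROX_NONE)[0],key=len)
    return cv2.convexHull(c)
def rect(n,c,h):
    P=np.array([ray(t,p,h)[:2] for p in c[:,0]]).astype(np.float32)
    r=cv2.minAreaRect(P);(x,y),rad=cv2.minEnclosingCircle(P);print(n,"ctr",np.round(r[0],4),"sides",np.round(r[1],4),"ang",round(r[2],1),"circ",round(x,4),round(y,4),round(rad*2,4))
rect("hs",hull(V<75,(85,230,140,275)),.011)
rect("bits",hull((S>130)&((H<5)|(H>170)),(245,200,295,280)),.009)
rect("etape",hull(V<75,(425,215,490,270)),.0095)
rect("spool",hull(((H>95)&(H<135)&(S>90)),(330,222,385,272)),.017)
rect("mem",hull((S>130)&((H<5)|(H>170)),(440,90,510,210)),.004)
rect("tray",hull((S<90)&(V>120),(110,65,428,185)),.015)
for n,p in dict(tape=(158,124),spool=(232,127),bits=(305,128),hs=(381,131)).items(): print(n,ray(t,p,.015).round(4))
k=((S<90)&(V>120)).astype(np.uint8)
out=cv2.resize(np.hstack([img[60:190,95:440]]),None,fx=2.3,fy=2.3,interpolation=cv2.INTER_CUBIC);save("pics/w0t.png",out)
E
```

```text
hs ctr [0.4464 0.0948] sides [0.0416 0.0524] ang 17.7 circ 0.4466 0.0951 0.0643
bits ctr [ 0.4635 -0.1216] sides [0.0917 0.0265] ang 22.9 circ 0.4635 -0.121 0.0938
etape ctr [ 0.4603 -0.3674] sides [0.0694 0.06  ] ang 71.0 circ 0.4608 -0.3673 0.0706
spool ctr [ 0.4619 -0.2334] sides [0.0542 0.0517] ang 34.3 circ 0.4593 -0.2358 0.0617
mem ctr [ 0.5796 -0.3736] sides [0.0284 0.13  ] ang 82.8 circ 0.5794 -0.3766 0.1311
tray ctr [ 0.6098 -0.1172] sides [0.3561 0.1122] ang 88.7 circ 0.6099 -0.1172 0.3714
tape [0.615  0.0152 0.015 ]
spool [ 0.6114 -0.0734  0.015 ]
bits [ 0.6101 -0.1613  0.015 ]
hs [ 0.6065 -0.2531  0.015 ]
```

View pics/w0t.png

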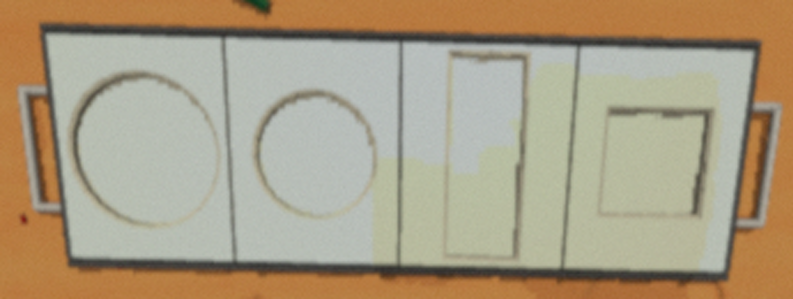

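All of it is consistent: tray 356 x 112 mm at −1.3°, object sizes as given, and the two cameras agree to about 2 mm. I'll write a pick/place helper, check IK for every pose, then do the heat sink.

```bash
cat >> h.py <<'E'
d2=np.radians
C=np.array([.6093,-.117]);u=np.array([.0227,.9997])
W={n:C+k*.089*u for n,k in dict(tape=1.5,spool=.5,bits=-.5,hs=-1.5).items()}
TH=-1.3
def chk(xy,a,z=.12):
    a=d2(a);return all(robot.inverse_kinematics([*xy,h],R(a)) is not None for h in(z,.02))
def pick(xy,a,tip,eff):
    robot.goto([*xy,.12],R(d2(a)));robot.line_to([*xy,tip],vel=.12)
    robot.close(eff);s=robot.get_state();print("grip",s["gripper_width"],s["grip_force"],s["contact_force"].round(1),s["eef_pos"].round(4))
    robot.line_to([*xy,.12],vel=.15);s=robot.get_state();print("lifted",s["gripper_width"],s["grip_force"],s["t"])
def place(xy,a,tip,off=(0,0)):
    xy=np.array(xy)+off
    robot.goto([*xy,.1],R(d2(a)));robot.line_to([*xy,.04],vel=.12);robot.line_to([*xy,.009+tip],vel=.05)
    s=robot.get_state();print("down",s["contact_force"].round(1),s["eef_pos"].round(4))
    robot.let_go();robot.line_to([*xy,.12],vel=.15);print("t",robot.get_state()["t"])
E
python3 - <<'E'
from h import *
print(W)
for n,xy,A in[("hs",(.445,.095),(17,)),("hsW",W["hs"],(TH,)),("bits",(.4635,-.121),(22.7,)),("bitsW",W["bits"],(TH,)),("et",(.46,-.367),(0,)),("etW",W["tape"],(0,)),("sp",(.4605,-.2365),(-90,90,45,-45,-60,60,0)),("spW",W["spool"],(-90,90,45,-45,60,-60,0))]:
    print(n,[(a,chk(xy,a)) for a in A])
pick((.445,.095),17,.0115,30)
c=wrist();save("pics/hs_held.png",c["img"])
E
```

```text
{'tape': array([0.61233045, 0.01645995]), 'spool': array([ 0.61031015, -0.07251335]), 'bits': array([ 0.60828985, -0.16148665]), 'hs': array([ 0.60626955, -0.25045995])}
hs [(17, True)]
hsW [(-1.3, True)]
bits [(22.7, True)]
bitsW [(-1.3, True)]
et [(0, True)]
etW [(0, True)]
sp [(-90, True), (90, True), (45, True), (-45, True), (-60, True), (60, True), (0, True)]
spW [(-90, True), (90, True), (45, True), (-45, True), (60, True), (-60, True), (0, True)]
grip 0.0004579028724422866 0.0 [ 0.5  0.3 -0.6] [0.445  0.095  0.0115]
lifted 0.0001172827797950635 0.0 6.8667
```

View pics/hs_held.png

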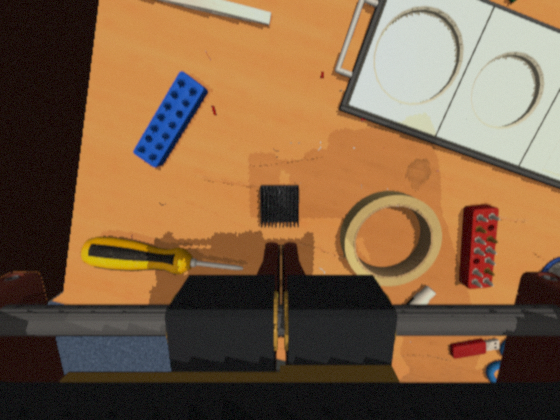

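The gripper closed on nothing. The heat sink is still on the desk at pixel (280,205). I'll measure where it is relative to the TCP.

```bash
python3 - <<'E'
from h import *
def proj(c,p):
    q=c["view"][:3]@np.r_[p,1];q=c["camera_matrix"]@q;return (q[:2]/q[2]).round(1)
c=wrist();print("wrist ray",ray(c,(280,205),.011),"proj(.445,.095,.011)",proj(c,[.445,.095,.011]),"tcp proj",proj(c,robot.get_state()["eef_pos"]))
for n,px in(("bit",(480,247)),("blue",(170,119)),("spoolwell",(507,89))): print(n,ray(c,px,.015))
t=robot.camera("top");save("pics/top1.png",cv2.resize(t["img"][200:300,150:300],None,fx=4,fy=4,interpolation=cv2.INTER_CUBIC))
w=np.load("w0.npz");T=robot.get_state()
print(ray(w,(114,253),.011),T["eef_pos"],T["tool_rot"].round(3))
t0=np.load("top.npz")
for n,p0,pw in(("blue",(143,224),(17,218)),("mtape",(246,253),(201,254))): print(n,ray(t0,p0,.009),ray(w,pw,.009))
E
```

```text
wrist ray [0.44689382 0.09471765 0.011     ] proj(.445,.095,.011) [279.2 206.6] tcp proj [278.4 246.2]
bit [ 0.46570888 -0.11847054  0.015     ]
blue [0.49667778 0.21709297 0.015     ]
spoolwell [ 0.61164904 -0.07080218  0.015     ]
[0.4471028  0.09543402 0.011     ] [0.44426413 0.0948154  0.11903017] [[ 0.956  0.293 -0.002]
 [ 0.293 -0.956 -0.   ]
 [-0.002 -0.    -1.   ]]
blue [0.49182277 0.21873487 0.009     ] [0.49628829 0.21779017 0.009     ]
mtape [ 0.44417463 -0.02549972  0.009     ] [ 0.4446414  -0.02248276  0.009     ]
```

View pics/top1.png

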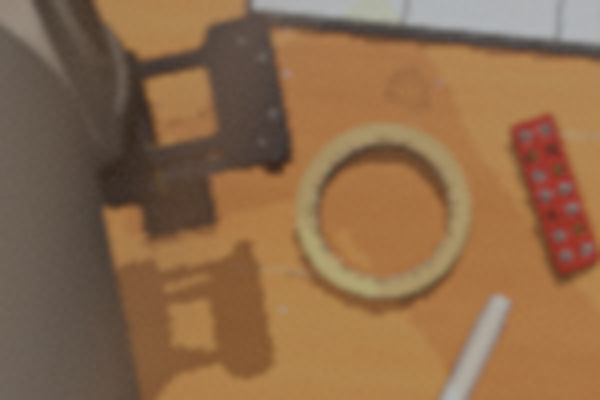

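The heat sink sits unmoved exactly where I aimed, so I'll repeat the grasp with readouts, a lower effort and a picture while down.

```bash
python3 - <<'E'
from h import *
robot.let_go();xy=(.4455,.095);robot.line_to([*xy,.03],vel=.15);robot.line_to([*xy,.0115],vel=.1)
s=robot.get_state();print(s["t"],s["gripper_width"],s["eef_pos"].round(4),s["contact_force"].round(2))
save("pics/hs_a.png",robot.camera("wrist")["img"])
robot.close(10)
s=robot.get_state();print(s["t"],s["gripper_width"],s["grip_force"],s["eef_pos"].round(4),s["contact_force"].round(2))
b=robot.camera("wrist")["img"]
a=cv2.imread("pics/hs_a.png")[...,::-1];save("pics/hs_ab.png",np.hstack([cv2.resize(i[120:400,150:410],(400,431)) for i in(a,b)]))
E
```

```text
9.475 0.08769524935728162 [0.4455 0.095  0.0118] [-0.18  0.35  1.02]
10.8667 0.0005878212077917174 0.0 [0.4455 0.095  0.0115] [ 0.65 -0.34  0.48]
```

View pics/hs_ab.png

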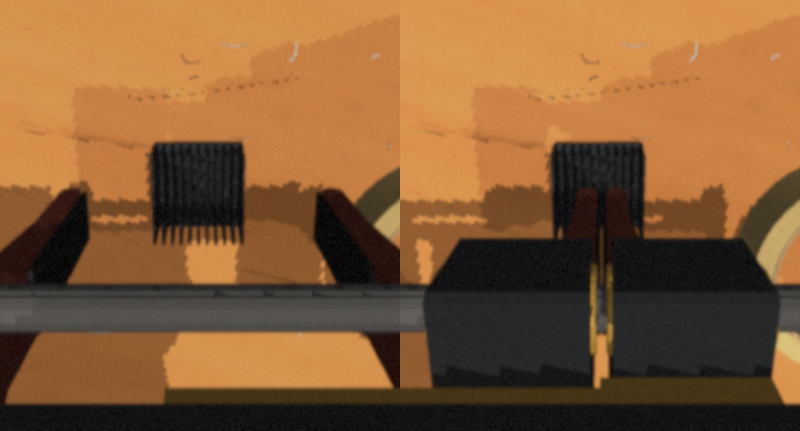

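In the left frame the fingertip edges (inner faces at x=88 and 316, rows 190–240) appear about 22 mm nearer the camera than the stated TCP. The closed fingers also end above the 22 mm sink. So the real fingertips seem to be about 20 mm short of the TCP. I'll check that by gently touching free desk.

```bash
python3 - <<'E'
from h import *
robot.line_to([.4455,.095,.05]);xy=(.51,.12);robot.line_to([*xy,.05],vel=.2);robot.line_to([*xy,.0],vel=.1)
robot.dwell(.2);f0=robot.get_state()["contact_force"][2]
z=0.
while z>-.027:
    z-=.001;robot.line_to([*xy,z],vel=.03);s=robot.get_state();f=s["contact_force"][2]-f0
    if z<-.012: print(round(z,3),s["eef_pos"][2].round(4),f.round(2))
    if abs(f)>3: break
robot.line_to([*xy,.05],vel=.2);print(robot.get_state()["t"])
E
```

```text
-0.012 -0.0121 -1.11
-0.013 -0.0131 -0.04
-0.014 -0.0141 -0.89
-0.015 -0.0151 -1.26
-0.016 -0.0161 -0.19
-0.017 -0.0171 -0.69
-0.018 -0.0181 -1.55
-0.019 -0.0191 -0.8
-0.02 -0.0201 -1.81
-0.021 -0.0211 -0.57
-0.022 -0.0221 -0.39
-0.023 -0.0226 5.09
18.9417
```

The desk contact comes at TCP z ≈ −0.0222, so the fingertips end 22 mm behind the reported TCP. I'll put that offset in the helpers and continue with the heat sink.

```bash
sed -i 's/line_to(\[\*xy,tip\]/line_to([*xy,tip-L]/; s/\.009+tip\]/.009+tip-L]/' h.py; echo 'L=.0222  # real fingertips end this far behind the TCP' >> h.py
python3 - <<'E'
from h import *
robot.let_go();pick((.4455,.095),17,.0115,30)
E
```

```text
grip 0.03858820562933072 30.000280737876892 [-0.7  0.4 -0.2] [ 0.4455  0.0951 -0.0107]
lifted 0.03895861747261811 29.999837279319763 23.8667
```

```bash
python3 - <<'E'
from h import *
place(W["hs"],TH,.0115)
c=wrist();save("pics/hs_done.png",c["img"][:260])
E
```

```text
down [-0.5 -0.4 -0.9] [ 0.6066 -0.2505 -0.0015]
t 28.775
```

View pics/hs_done.png

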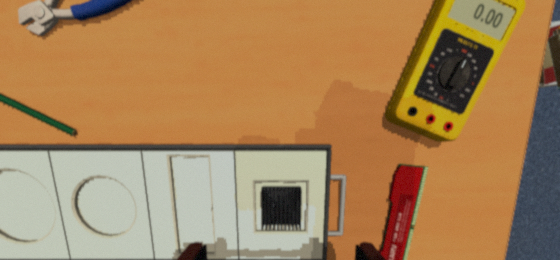

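The heat sink sits square in its well at (280,207). Next the bit block, with the gripper shifted away from the masking tape so that the open finger clears it.

```bash
python3 - <<'E'
from h import *
a=d2(22.7);l=np.array([np.cos(a),np.sin(a)]);n=np.array([-l[1],l[0]])
pick(np.array([.4637,-.1205])-.005*l-.014*n,22.7,.0105,30)
c=wrist();save("pics/bits_held.png",c["img"][100:])
E
```

```text
grip 0.025679681888877922 29.999765753746033 [-0.4  0.3 -0. ] [ 0.4645 -0.1353 -0.0117]
lifted 0.02574583899492647 29.99960035085678 32.8333
```

View pics/bits_held.png

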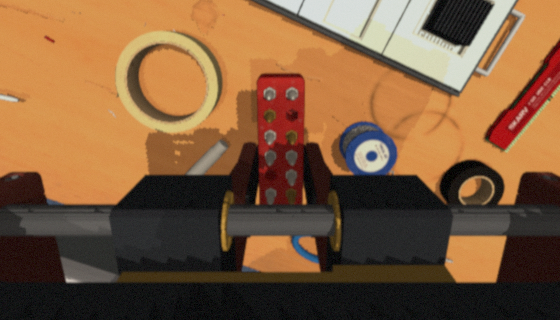

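The block is held level. Its front end at row 174 (full image) puts the block centre about 6 mm ahead of the TCP, as planned. Placing it and taking the black tape.

```bash
python3 - <<'E'
from h import *
t=d2(TH);place(W["bits"],TH,.0105,-.006*np.array([np.cos(t),np.sin(t)]))
pick((.460,-.367),0,.0095,25)
c=wrist();save("pics/tape_held.png",c["img"])
E
```

```text
down [ 0.3 -0.  -0.8] [ 0.6026 -0.1614 -0.0024]
t 37.1833
grip 0.0590235957480155 25.00036284327507 [-0.9  0.4  2.1] [ 0.4601 -0.3671 -0.0125]
lifted 0.0589284829629246 25.00000409781933 41.025
```

View pics/tape_held.png

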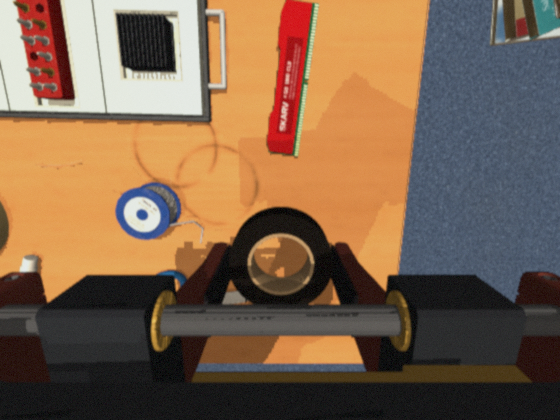

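Tape held, centred to within about 2 mm (front edge at row 207). Bits are in their well at (45,50) and the heat sink at (147,43). Placing the tape, then picking the reel with the fingers closing along x so they clear the tape when placing.

```bash
python3 - <<'E'
from h import *
c=robot.camera("wrist");T=np.eye(4);T[:3,:3]=R(0);T[:3,3]=[.46,-.367,.12];c["view"]=np.linalg.inv(T@c["tool_from_camera"])
print("reel top",ray(c,(142,213),.034))
place(W["tape"],0,.0100)
q=robot.get_state()["joint_pos"]
best=min((-90,90),key=lambda a:abs(robot.inverse_kinematics([.46,-.236,.12],R(d2(a)))-q).max());print(best)
pick((.460,-.2365),best,.011,35)
c=wrist();save("pics/reel_held.png",c["img"]);open("best","w").write(str(best))
E
```

```text
reel top [ 0.46065081 -0.2366315   0.034     ]
down [-1.   0.3 -0.7] [ 0.6126  0.0165 -0.0029]
t 45.9333
-90
grip 0.050271315257523416 35.000579378302064 [-0.7  0.2  2.8] [ 0.4597 -0.2365 -0.0112]
lifted 0.05046519585309563 34.99918068466286 50.0
```

View pics/reel_held.png

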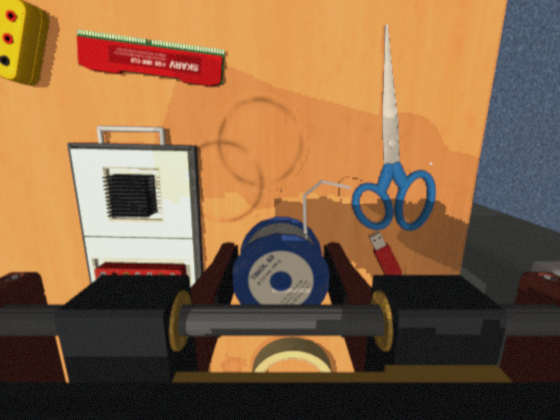

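The reel is held upright between the fingers at (280,270). Placing it, then checking from above.

```bash
python3 - <<'E'
from h import *
place(W["spool"],-90+TH,.011)
robot.goto([.50,-.12,.22],R(0));robot.dwell(.2)
c=wrist();save("pics/final.png",cv2.resize(c["img"][:290,50:500],None,fx=1.7,fy=1.7,interpolation=cv2.INTER_CUBIC));print(robot.get_state()["t"])
E
```

```text
down [ 0.7 -0.1 -1.7] [ 0.6106 -0.0726 -0.002 ]
t 54.3
55.875
```

View pics/final.png

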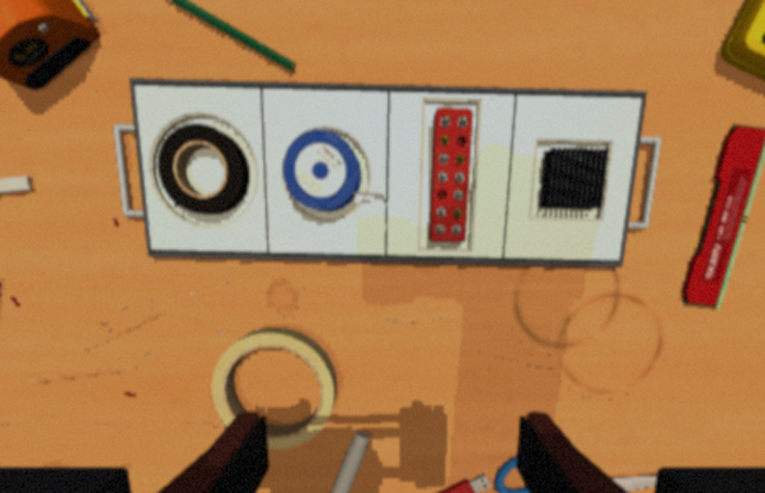

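All four look seated: tape (204,169), reel (320,170), bits (452,175), heat sink (573,178). One numeric check of heights and centres, then I hand in if it's good.

```bash
python3 - <<'E'
from h import *
c=wrist()
ok=True
for n,p,z in(("tape",(204,169),.027),("spool",(320,170),.042),("bits",(452,175),.026),("hs",(574,178),.028)):
    e=ray(c,(p[0]/1.7+50,p[1]/1.7),z)[:2]-W[n];print(n,e.round(4));ok&=np.abs(e).max()<.0065
print("mtape",ray(c,(274/1.7+50,386/1.7),.0125))
if ok: print(robot.finish_job())
E
```

```text
tape [ 0.001  -0.0051]
spool [0.0007 0.0001]
bits [ 0.001  -0.0023]
hs [0.0008 0.0006]
mtape [ 0.44815407 -0.02431696  0.0125    ]
the job is handed in; nothing more can be done
None
```

I laid the heat sink, bit block, black tape and reel in their wells in the order asked and handed the job in at about 56 s. The last picture shows each within about 5 mm of its well centre and the masking tape and memory module where they lay; the judge's verdict was not shown.

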